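Load a moulded cap into the cap checking station

TASK

Press the release button on the roof of the cap checking station so that its tray pops out, and stand the wide brown moulded cap upright in the nest of the tray. Then push the tray home until it clicks and stays shut with the cap in it; press and push gently, never hard, and leave everything else where it is.

Things in the scene. Friction and masses are not known exactly. Their poses are not given: they have to be found in the camera images.
- checker: the cap checking station: a grey box fixed to the table, 200 mm deep (its x), 170 wide (its y), 62 high. Origin: centre of its underside. Its front faces along its own -x; yaw and place vary. In the front is the tray, centred 20 mm to the -y side of the middle; on the roof, on the +y side, is the release button. The tray passes under the roof, whose underside is 55 mm above the table
- tray (a joint): how far the tray stands out along the station's -x, in m: 0 to 0.001 when latched home, 0.085 fully out. A spring drives it out (8 N at home, 3 N when out). The last 15 mm inwards are harder as the tray presses latch and release button down: about 12 N in all at the peak. It clicks at about 0, the button jumping up again, and catches only there; hard stop at -0.002
- nest (a point): centre of the nest, on the tray's deck, 14 mm above the table; moves with the tray, axes parallel to the station's. The nest is the round space, 61 mm across, between two curved ridges 5 mm high, at the tray's front and back; both sides (+y, -y) are open for fingers closing along the station's y. Deck 84 mm wide. With the tray out the nest's centre is 40 mm in front of the station
- front_face (a point): centre of the outer face of the tray's black front plate (96 mm wide, from 7 to 55 mm above the table); it looks along the station's -x, is the place to push, and stands 25 mm out from the station when home. The plate is on springs: it yields by up to 14 mm (at about 18 N), so it must be pushed several mm beyond its place at rest to make the tray click, and does not tell where the tray is
- release_top (a point): centre of the top of the release button: steel, 28 mm diameter, on the station's roof, standing 10 mm above it (72 mm above the table). Goes straight down 7 mm against a spring; the tray is let go 2 to 5 mm down, at about 5 N; at the bottom is a hard stop. More than 30 N on tray, button or station does damage
- cap_center (a point): the centre of the wide moulded cap: brown-orange plastic with fine upright ribs, round, 56 mm in diameter, 36 mm tall, 40 to 85 g, half-way up; z is the cap's axis. Stands upright, top up, on the mould plate
- mould_plate: the mould plate: a steel plate 220 x 220 mm, 28 mm thick, fixed on the table, with four blind round cavities of 50 mm diameter near its corners (70 mm from the middle along its x and y). Origin: centre of its underside
- slim_cap: bystander, to be left alone: a brown moulded cap too, but slim: 34 mm in diameter, 34 mm tall; stands on the mould plate. Origin at its underside
- gauge_ring: bystander, to be left alone: a dark steel ring, 48 mm outside diameter, 12 mm high, lying on the roof of the station. Origin at its underside
- wrench: bystander, to be left alone: a 150 mm wrench lying on the table in front of the robot. Origin at its underside
- brush: bystander, to be left alone: a 180 mm brush lying at the left of the table. Origin at its underside
- spray_can: bystander, to be left alone: a can 60 mm in diameter, 170 mm tall, at the right. Origin at its underside
- grease_jar: bystander, to be left alone: a jar 70 mm in diameter, 70 mm tall, at the left. Origin at its underside
Mind the look-alikes: they are no part of the job. Leave any pink or purple look-alike of the part that bears cap_center alone.

How it is judged:
By the outcome, as a careful person would: the job done as asked, in the order asked, and still so for the second after the job is handed in, with the robot touching nothing.
It also fails if it takes over 64 s, if anything falls off the work surface, if the arm or the gripper's body presses on something with over 40 N, if the wrist force passes 120 N, or if a joint passes its speed limit or range.

ROBOT

A 6-joint arm with a two-finger parallel gripper is mounted at the origin on the work surface. World frame = base frame: x ahead of the robot, y to its left, z up, the work surface at z = 0. Lengths are in mm, angles in degrees, forces in N, time in s.
With the tool pointing down it reaches from about 350 to 850 mm from the base axis. Payload 8.1 kg.
Tool frame: the origin (TCP) lies midway between the tips of the shut fingers; the grasp point (between the pads) lies 19 mm behind it; z points along the fingers, y is the direction in which the jaws open and shut (so a half turn about z gives the same grasp; the last joint's range is limited). The gripper opens to 85 mm and grips with 20 to 120 N. Pads are 22 mm wide; open, the fingers measure 114 mm over their backs; the gripper's body (76 mm by 85 mm) begins 54 mm behind the grasp point. The pads swing forward as they close: fully open they stand 13 mm farther back than shut.
Start: joints at [-74.737, 7.471, 85.268, -0, 87.261, -4.893], TCP at [206.773, -563.25, 231.292] pointing down, gripper open.
Joint ranges: [-169.43, 169.43], [-51.17, 129.36], [1.28, 143.12], [-76.62, 256.62], [0, 156.53], [-152.29, 152.29]. Speed limits (degrees/s): [136.94, 136.94, 159.86, 180, 180, 180].

INTERFACE

Orientations are given as [roll, pitch, yaw] about the fixed x, y, z axes, in that order (R = Rz(yaw) Ry(pitch) Rx(roll)).
In Python, from bench import telemetry, snapshot, camera_params, job gives the robot as it stands. The module is installed in compiled form; this text tells all that it offers.
- The arm moves only by the shell command python3 -m jog 'ROWS' [FORCE]. ROWS is JSON, a list that holds one entry, the list of rows, each a list of 7 numbers: the shift along the tool's x, y, z in units of 50 mm (1.0 is 50 mm), then the turn, a rotation vector about the tool's x, y, z in units of 2 pi rad (1.0 is 2 pi rad), then the opening, from 0 (shut) to 1 (fully open). In form: [[[dx, dy, dz, rx, ry, rz, claw], ...]]. A call has 1 to 12 rows; each row shifts and turns the commanded pose from where the row before left it, along the tool's axes as they then stand; what a row does not reach is not made up. A row lasts 1/8 s, in which the tool goes at most 62.5 mm and 10.7 degrees, less where a joint would pass 70% of its speed; a pose out of reach is approached as far as the arm can. A call with a number of a shift or a turn outside -1 to 1 is refused whole. A call with a gripper value outside its range is refused whole. The fingers move at their own pace and stop on an object; FORCE is the grip in N (left out, the last holds). Time passes only in rows, so rows that do not move let the fingers close. It gives the time, the measured TCP pose, the force and the opening at its end, in the units of the state.
- telemetry.sense(): the state, without advancing time (a new reading comes with each control period).
- snapshot(name): name is "scene" or "top"; returns (picture, depth): 400x640x3 uint8, red, green, blue; 400x640 float32, mm along the optical axis (not along the pixel's ray), 0 where there is no reading.
- camera_params(name): a dict with "K" (3x3 intrinsics, pixels), "D" ([k1, k2, p1, p2, k3] as OpenCV has them; the pictures are not rectified), "extrinsics" (4x4, takes a point from camera to world coordinates). Camera axes: x right, y down, z forward; pixel columns grow to the right and rows downward; lengths in mm; the calibration is good to about 2 mm. A picture is of the moment at which its call begins. camera_params takes no time and is no camera call.
- job.hand_in(): hands the job in, once; it reports no verdict.
The state is a dict: "time": time; "joint_pos": joint angles; "qd": joint speeds; "joint_efforts": joint torques, N m; "tool_pos": TCP position; "tcp_rot": TCP orientation; "ft_force": force on the tool from outside, world axes, zero at the start; "wrist_torque": the same for the moment, N m; "finger_gap": finger opening in mm.
Only numpy, scipy, OpenCV 4.12 (cv2) and the standard library are available. Lean on these libraries where they do the work, as an engineer would, in place of code of your own. Each camera call takes 0.05 s, during which the arm holds its last target. There are 200 camera calls.

## Working session

There is one attempt and no reset: what is moved stays moved. The work goes in short steps, Python scripts to look and compute and a shell command to move; the robot and the scene stay as the last step left them, time stands still between calls to the robot, and variables do not carry over. Pictures are saved under pics/ and viewed, about 8 in all and at most 12, crops included, and the job is handed in when it is done.

```bash
mkdir -p pics; ls
cat > h.py <<'E'
import numpy as np, cv2
from bench import telemetry, snapshot, camera_params, job
def snap(n):
    p,d=snapshot(n); return np.array(p),np.array(d)
def save(img,f): cv2.imwrite(f,cv2.cvtColor(img,cv2.COLOR_RGB2BGR))
def ray(n,uv):
    c=camera_params(n);K=np.array(c["K"],float);D=np.array(c["D"],float);E=np.array(c["extrinsics"],float)
    u=cv2.undistortPoints(np.array(uv,float).reshape(-1,1,2),K,D).reshape(-1,2)
    return E[:3,3],np.c_[u,np.ones(len(u))],E
def plane(n,uv,z):
    o,r,E=ray(n,uv); w=r@E[:3,:3].T; return o+w*((z-o[2])/w[:,2])[:,None]
def cloud(n,d):
    v,u=np.mgrid[0:400,0:640]; o,r,E=ray(n,np.c_[u.ravel(),v.ravel()])
    return ((r*d.reshape(-1,1))@E[:3,:3].T+o).reshape(400,640,3)
E
python3 - <<'E'
from h import *
s=telemetry.sense();print(s)
for n in("scene","top"):
    p,d=snap(n);save(p,f"pics/{n}0.png");np.save(f"{n}0.npy",d);np.save(f"{n}0p.npy",p);c=camera_params(n);print(n,c["K"],c["D"],np.round(c["extrinsics"],2).tolist())
E
```

```text
pics
{'time': 0.0, 'joint_pos': array([-7.47352894e+01,  7.51442511e+00,  8.53325392e+01, -2.05314755e-03,
        8.72629395e+01, -4.89292707e+00]), 'qd': array([ 0.0418572 , -0.04958915,  0.03234287,  0.03096305, -0.06534103,
       -0.00089932]), 'joint_efforts': array([-1.09204073e-03, -5.69395924e+01, -5.00563502e+01, -4.06132949e-04,
        1.45513960e-02, -6.89589569e-06]), 'tool_pos': array([ 206.61832739, -562.68023517,  230.22033411]), 'tcp_rot': array([-1.79890322e+02, -7.33098406e-03,  2.01577306e+01]), 'ft_force': array([-0.30001276, -0.55864949,  0.12822232]), 'wrist_torque': array([0.02246814, 0.00601114, 0.04345358]), 'finger_gap': 85.23400950188568}
scene [[491.66085496   0.         314.99607327]
 [  0.         491.66085496 197.08083494]
 [  0.           0.           1.        ]] [-0.04396043  0.          0.          0.          0.        ] [[-0.01, 0.85, -0.53, 1290.28], [1.0, 0.02, 0.0, -7.47], [0.01, -0.53, -0.85, 1284.5], [0.0, 0.0, 0.0, 1.0]]
top [[384.6457364    0.         322.25373924]
 [  0.         384.6457364  194.42529127]
 [  0.           0.           1.        ]] [-0.07421301  0.          0.          0.          0.        ] [[0.03, -0.99, 0.16, 367.89], [-1.0, -0.02, 0.03, -21.54], [-0.02, -0.16, -0.99, 1215.0], [0.0, 0.0, 0.0, 1.0]]
```

View pics/scene0.png

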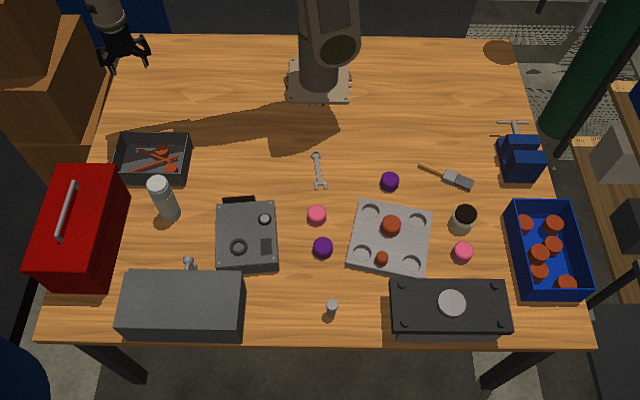

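View pics/top0.png

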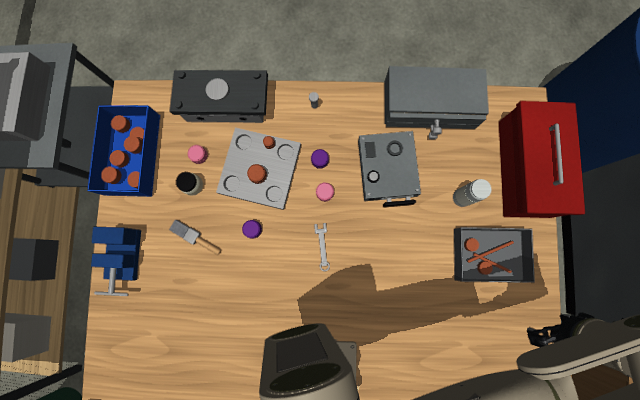

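The scene view shows the station at about (247,235), with its tray front at (238,199) facing the robot and the button at (264,219). The wide cap is at (391,225) and the slim cap at (381,258). In the top view the station is at (390,167), the button at (373,176) and the cap at (257,173).

Run:
```python
from h import *
for n,sb,cb,bb in(("top",(350,120,430,212),(240,155,275,190),(364,168,382,185)),("scene",(205,190,290,280),(375,210,408,240),(255,211,273,227))):
    p=np.load(f"{n}0p.npy");d=np.load(f"{n}0.npy");C=cloud(n,d)
    def box(m,b): o=np.zeros_like(m);o[b[1]:b[3],b[0]:b[2]]=m[b[1]:b[3],b[0]:b[2]];return o
    m=box((C[...,2]>50)&(C[...,2]<74),sb)
    m&=C[...,2]>56
    P=C[m];print(n,"roof z med",np.median(P[:,2]),m.sum())
    r=cv2.minAreaRect(P[:,:2].astype(np.float32));print("roof rect",r)
    hsv=cv2.cvtColor(p,cv2.COLOR_RGB2HSV)
    k=box((hsv[...,0]<14)&(hsv[...,1]>130)&(hsv[...,2]>60),cb)
    kk=k&(C[...,2]>58);print("cap z",np.percentile(C[k][:,2],[5,50,95]),"top center",C[kk].mean(0),cv2.minEnclosingCircle(C[kk][:,:2].astype(np.float32)))
    t=box((hsv[...,2]>150)&(hsv[...,1]<60),bb);v,u=np.nonzero(t);print("button px",u.mean(),v.mean(),t.sum(),plane(n,[[u.mean(),v.mean()]],72))
    big=cv2.resize(p[sb[1]-5:sb[3]+5,sb[0]-5:sb[2]+5],None,fx=5,fy=5,interpolation=2);save(big,f"pics/{n}st.png")
    # plate: top at 28
    reg=(200,110,310,215) if n=="top" else (335,190,445,285)
    q=box((C[...,2]>18)&(C[...,2]<34)&(hsv[...,1]<60),reg);print("plate",cv2.minAreaRect(C[q][:,:2].astype(np.float32)))
    k=box((hsv[...,0]<14)&(hsv[...,1]>130)&(C[...,2]>50),(255,130,285,152) if n=="top" else(370,248,392,268));print("slim",C[k].mean(0))
```

```text
top roof z med 61.524905553932285 3478
roof rect ((658.0679321289062, -207.53697204589844), (218.34823608398438, 266.20526123046875), 87.9220962524414)
cap z [58.58073062 63.40529278 67.37719887] top center [610.13456089 212.78209397  73.05522041] ((502.37933349609375, 103.45181274414062), 183.59939575195312)
button px 373.1041666666667 175.625 48 [[ 609.23753112 -144.21198586   72.        ]]
plate ((681.034912109375, 268.42535400390625), (344.2538146972656, 282.49237060546875), 77.9919662475586)
slim [714.7854863  182.35025584  61.02212132]
scene roof z med 61.67892629648463 3737
roof rect ((659.6194458007812, -197.9332275390625), (260.0853271484375, 170.9394073486328), 6.370728015899658)
cap z [38.92833896 61.97354738 67.66877475] top center [620.00656902 209.17733747  68.0649685 ] ((938.9071044921875, 104.34123992919922), 368.7384338378906)
button px 265.5 219.0 4 [[ 614.58125231 -144.6943433    72.        ]]
plate ((639.6458740234375, 210.77517700195312), (220.12991333007812, 225.8334197998047), 77.79446411132812)
slim [725.74801751 176.33049102  71.94585772]
```

```bash
python3 -c "
import cv2,numpy as np
a=cv2.imread('pics/topst.png');b=cv2.imread('pics/scenest.png');print(a.shape,b.shape)
h=500;o=np.zeros((h,800,3),np.uint8)
o[:,:400]=cv2.resize(a,(400,h));o[:,400:]=cv2.resize(b,(400,h));cv2.imwrite('pics/st.png',o)"
```

```text
(510, 450, 3) (500, 475, 3)
```

View pics/st.png

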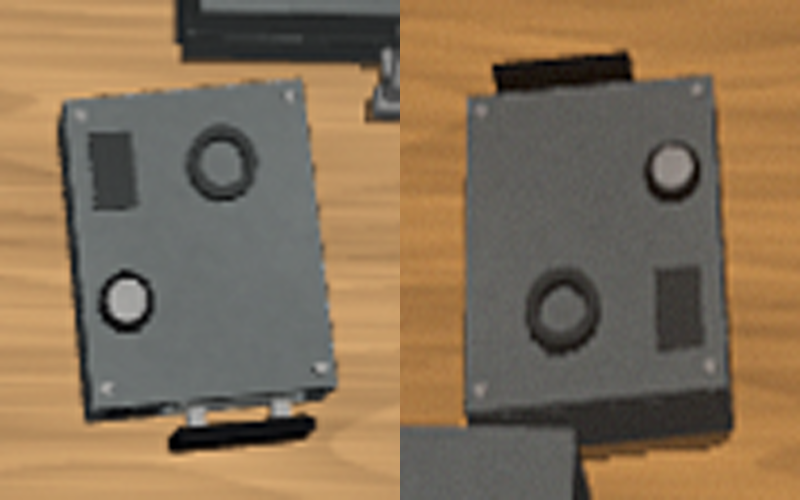

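Run:
```python
from h import *
L=lambda a:np.array([[345-0+x*.225,115+y*.204] for x,y in a])
R=lambda a:np.array([[200+(x-400)*.2375,185+y*.2] for x,y in a])
for n,f,co,b,fr in(("top",L,[(65,103),(300,82),(335,385),(90,409)],[(127,300)],[(170,447),(314,428)]),("scene",R,[(710,77),(470,97),(468,412),(730,405)],[(673,168)],[(628,53),(494,66)])):
    c=plane(n,f(co),62)[:,:2];print(n,"corners",c.round(1).tolist(),"mean",c.mean(0))
    for i in range(4):
        e=c[(i+1)%4]-c[i];print("  ",np.hypot(*e).round(1),np.degrees(np.arctan2(e[1],e[0])).round(2))
    print(" button",plane(n,f(b),72)); q=plane(n,f(fr),55);print(" front",q.round(1).tolist(),q.mean(0))
    p=np.load(f"{n}0p.npy");C=cloud(n,np.load(f"{n}0.npy"));hsv=cv2.cvtColor(p,cv2.COLOR_RGB2HSV)
    # cap top circle via mask
    x0,y0,x1,y1=(240,155,275,190) if n=="top" else (375,210,408,240)
    k=((hsv[...,0]<14)&(hsv[...,1]>130)&(hsv[...,2]>60)&(abs(C[...,2]-64)<6))[y0:y1,x0:x1]
    v,u=np.nonzero(k);P=plane(n,np.c_[u+x0,v+y0],64);print(" cap",P.mean(0),np.median(P,0),P.min(0),P.max(0))
```

```text
top corners [[736.3, -102.9], [754.0, -267.7], [559.2, -289.2], [540.4, -121.9]] mean [ 647.47326207 -195.41439821]
   165.8 -83.84
   196.0 -173.72
   168.3 96.44
   196.8 5.55
 button [[ 607.49319519 -145.6458438    72.        ]]
 front [[518.9, -177.4, 55.0], [533.0, -276.0, 55.0]] [ 525.95657705 -226.68242617   55.        ]
 cap [612.06237646 214.64141295  64.        ] [611.58236055 214.58248405  64.        ] [586.09112471 188.94821591  64.        ] [639.77522073 242.21290057  64.        ]
scene corners [[546.6, -126.3], [563.4, -290.6], [760.4, -268.7], [753.1, -101.7]] mean [ 655.87590273 -196.82181328]
   165.2 -84.18
   198.2 6.35
   167.2 92.51
   207.9 -173.2
 button [[ 613.32587233 -146.64921277   72.        ]]
 front [[526.9, -185.3, 55.0], [537.7, -278.0, 55.0]] [ 532.33976755 -231.63776772   55.        ]
 cap [617.77173858 209.95364014  64.        ] [616.90637422 209.660482    64.        ] [590.2842955  181.82685089  64.        ] [645.52477056 236.51574999  64.        ]
```

Averaging the two views gives yaw of about 6.2°, button at (610,-146), cap at (614.5,212) and station centre at (651,-196). I'll move over the button with the fingers shut.

```bash
python3 -m jog '[[[0.95,-0.458,0,0,0,0,0],[0.95,-0.458,0,0,0,0,0],[0.95,-0.458,0,0,0,0,0],[0.95,-0.458,0,0,0,0,0],[0.95,-0.458,0,0,0,0,0],[0.95,-0.458,0,0,0,0,0],[0.95,-0.458,0,0,0,0,0],[0.95,-0.458,0,0,0,0,0],[0.95,-0.458,0,0,0,0,0],[0.95,-0.458,0,0,0,0,0],[0.95,-0.458,0,0,0,0,0],[0,0,0,0,0,0.0195,0]]]' 40; python3 -m jog '[[[0,0,0.7,0,0,0.0195,0],[0,0,0.7,0,0,0,0],[0,0,0.7,0,0,0,0],[0,0,0,0,0,0,0],[0,0,0,0,0,0,0]]]'; python3 -c "
from h import *
s=telemetry.sense();print(s['tool_pos'],s['tcp_rot'],s['ft_force'])"
```

```text
time: 1.6
tool_pos: [612.0, -143.2, 230.1]
tcp_rot: [-179.9, 0.0, 13.3]
ft_force: [-0.2, -0.5, 0.1]
finger_gap: 0.2
time: 2.22
tool_pos: [611.0, -146.9, 127.5]
tcp_rot: [180.0, -0.1, 6.1]
ft_force: [0.1, -0.7, 0.7]
finger_gap: 0.2
[ 610.98359105 -146.87435021  127.54487426] [ 1.79978349e+02 -5.11770765e-02  6.11843476e+00] [ 0.05854937 -0.69265261  0.72103278]
```

```bash
python3 -m jog '[[[0,0,0.45,0,0,0,0],[0,0,0.45,0,0,0,0],[0,0,0,0,0,0,0]]]'
python3 - <<'E'
from h import *
p,d=snap("scene");a=cv2.resize(p[150:280,190:290],(400,520),interpolation=2)
p,d=snap("top");b=cv2.resize(p[115:215,340:440],(400,400),interpolation=2)
o=np.zeros((520,800,3),np.uint8);o[:,:400]=a;o[:400,400:]=b;save(o,"pics/hov.png")
s=telemetry.sense();print(s['tool_pos'],s['ft_force'])
E
```

```text
time: 2.6
tool_pos: [610.2, -146.7, 81.5]
tcp_rot: [-180.0, 0.0, 6.1]
ft_force: [-0.4, 0.3, 0.6]
finger_gap: -0.2
[ 611.60541357 -147.12228915   83.46145836] [-0.19263517 -0.62529805  0.95867893]
```

View pics/hov.png

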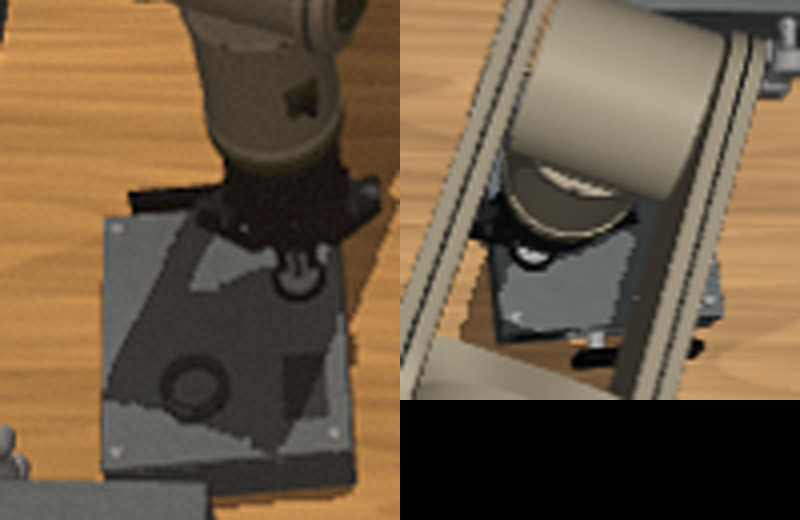

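The fingertips sit over the button, at about (297,268) in the left crop. I'll press in small steps.

```bash
python3 -m jog '[[[0,0,0.1,0,0,0,0],[0,0,0.1,0,0,0,0],[0,0,0.02,0,0,0,0],[0,0,0.02,0,0,0,0],[0,0,0,0,0,0,0]]]';python3 -m jog '[[[0,0,0.02,0,0,0,0],[0,0,0.02,0,0,0,0],[0,0,0,0,0,0,0]]]'
```

```text
time: 3.32
tool_pos: [611.1, -146.9, 69.8]
tcp_rot: [180.0, -0.1, 6.1]
ft_force: [2.5, 0.1, 4.0]
finger_gap: 0.1
time: 3.7
tool_pos: [610.2, -146.6, 67.1]
tcp_rot: [-180.0, 0.0, 6.1]
ft_force: [0.6, 0.3, 3.3]
finger_gap: 0.0
```

```bash
python3 -m jog '[[[0,0,0.01,0,0,0,0],[0,0,0,0,0,0,0]]]';python3 -m jog '[[[0,0,-0.3,0,0,0,0],[0,0,-0.8,0,0,0,0],[0,0,-1,0,0,0,0],[0,0.9,-1,0,0,0,1],[0,-1,0,0,0,0,1],[0,-1,0,0,0,0,1],[0,-1,0,0,0,0,1],[0,-1,0,0,0,0,1],[0,-1,0,0,0,0,1]]]'
python3 - <<'E'
from h import *
p,d=snap("scene");a=cv2.resize(p[150:280,190:290],(400,520),interpolation=2)
p,d=snap("top");b=cv2.resize(p[115:245,340:440],(400,520),interpolation=2)
o=np.zeros((520,800,3),np.uint8);o[:,:400]=a;o[:,400:]=b;save(o,"pics/out.png")
E
```

```text
time: 3.95
tool_pos: [610.2, -146.6, 66.6]
tcp_rot: [-180.0, 0.0, 6.1]
ft_force: [-0.4, 0.4, 3.6]
finger_gap: 0.2
time: 5.08
tool_pos: [587.7, 61.8, 218.9]
tcp_rot: [180.0, -0.0, 6.1]
ft_force: [1.2, 0.6, -0.4]
finger_gap: 85.7
```

View pics/out.png

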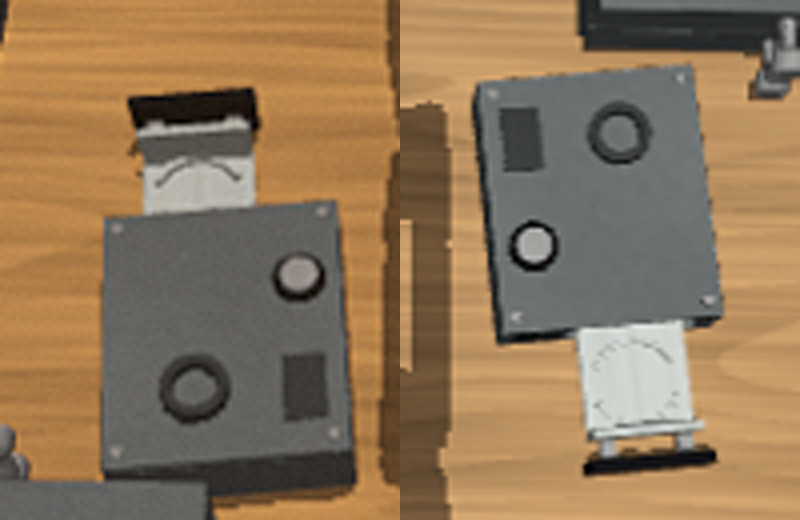

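The tray is out: the nest is at about (635,381) in the right crop, and the button and ring are undisturbed. Next I'll move above the wide cap.

```bash
python3 -m jog '[[[0.2,-0.733,0.2,0,0,0,1],[0.2,-0.733,0.4,0,0,0,1],[0.2,-0.733,0.8,0,0,0,1],[0.246,-0.733,0.78,0,0,0,1],[0,0,0,0,0,0,1],[0,0,0,0,0,0,1]]]' 40
python3 - <<'E'
from h import *
for i in range(3):
    p,d=snap("scene");s=telemetry.sense();print(s['tool_pos'],s['tcp_rot'],s['ft_force'])
a=cv2.resize(p[150:280,340:440],(400,520),interpolation=2)
p,d=snap("top");b=cv2.resize(p[115:245,210:310],(400,520),interpolation=2)
o=np.zeros((520,800,3),np.uint8);o[:,:400]=a;o[:,400:]=b;save(o,"pics/cap.png")
# nest from top0-like view
print(plane("top",[[398.75,210.25]],16), plane("scene",[[190+200/4,150+213/4]],15))
E
```

```text
time: 5.92
tool_pos: [615.0, 209.9, 109.9]
tcp_rot: [180.0, -0.0, 6.1]
ft_force: [0.3, -0.5, 0.6]
finger_gap: 85.5
[615.7118822  209.65679118 110.90005928] [ 1.79989426e+02 -1.09649608e-01  6.07993252e+00] [0.13194854 0.02176651 0.75802168]
[616.03647716 209.59793853 111.41715409] [-1.79997800e+02 -1.66526620e-01  6.05476118e+00] [-0.67764608 -0.95413507  0.1503882 ]
[616.09863496 209.63501734 111.51852031] [-179.98762488   -0.18337031    6.04258357] [-0.11013336  0.18030624  0.04370031]
[[ 512.25667072 -231.22195647   16.        ]] [[ 530.05200568 -231.53500646   15.        ]]
```

View pics/cap.png

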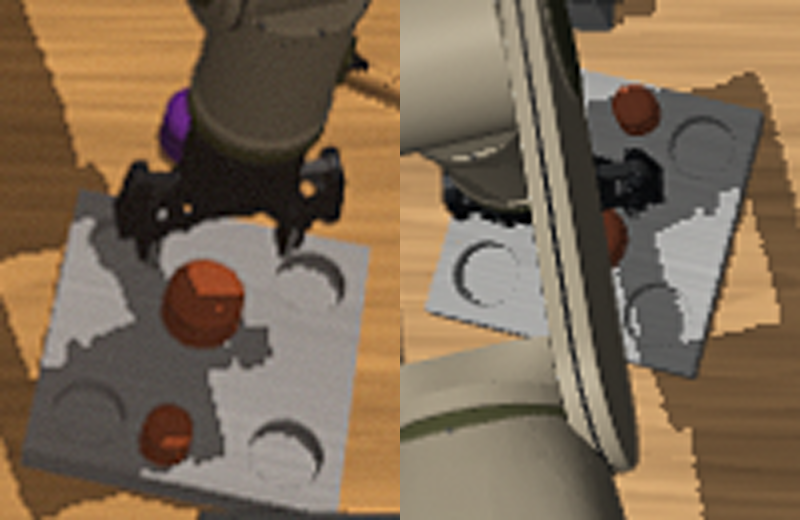

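Run:
```python
from h import *
print(plane("scene",[[377.5,213.5],[412.5,211]],124),plane("scene",[[390.7,220]],64))
p,d=snap("scene");C=cloud("scene",d);c=C[200:222,362:425].reshape(-1,3)
for z in(118,124,130):
    k=c[(abs(c[:,2]-z)<4)];print(z,len(k),k.mean(0) if len(k) else 0, [x.round(0).tolist() for x in k[:12]])
h=cv2.cvtColor(p,cv2.COLOR_RGB2HSV);m=(h[...,0]<14)&(h[...,1]>130)&(h[...,2]>40);m[:, :375]=0;m[:,408:]=0;m[:205]=0;m[242:]=0
v,u=np.nonzero(m);print("cap px",u.min(),u.max(),v.min(),v.max())
```

```text
[[620.71237129 164.98126687 124.        ]
 [611.04563694 261.57951714 124.        ]] [[606.74761386 210.43705683  64.        ]]
118 0 0 []
124 3 [613.90466963 252.42746769 125.05614308] [[602.0, 250.0, 125.0], [617.0, 252.0, 123.0], [622.0, 256.0, 127.0]]
130 11 [622.5435202  218.02087101 130.66270193] [[607.0, 249.0, 128.0], [612.0, 251.0, 132.0], [616.0, 250.0, 132.0], [618.0, 250.0, 130.0], [622.0, 258.0, 132.0], [625.0, 252.0, 132.0], [622.0, 256.0, 127.0], [630.0, 154.0, 132.0], [630.0, 157.0, 131.0], [632.0, 160.0, 130.0], [633.0, 162.0, 131.0]]
cap px 381 400 215 236
```

```bash
python3 -m jog '[[[0,0,0.4,0,0,0,1],[0,0,0.4,0,0,0,1],[0,0,0.4,0,0,0,1],[0,0,0.32,0,0,0,1],[0,0,0,0,0,0,1]]]' 30;python3 -m jog '[[[0,0,0,0,0,0,0.5],[0,0,0,0,0,0,0.5],[0,0,0,0,0,0,0.5],[0,0,0,0,0,0,0.4],[0,0,0,0,0,0,0.4],[0,0,0,0,0,0,0.4]]]' 30
```

```text
time: 6.8
tool_pos: [613.0, 210.1, 30.5]
tcp_rot: [180.0, 0.2, 6.1]
ft_force: [-0.4, 0.2, 0.2]
finger_gap: 85.5
time: 7.55
tool_pos: [615.9, 210.9, 34.8]
tcp_rot: [-180.0, -0.1, 6.1]
ft_force: [-0.2, 1.0, 5.0]
finger_gap: 55.1
```

```bash
python3 -m jog '[[[0,0,-0.2,0,0,0,0.4],[0,0,-0.6,0,0,0,0.4],[0,0,-0.6,0,0,0,0.4],[0,0,-0.6,0,0,0,0.4],[0,0,0,0,0,0,0.4]]]';python3 -m jog '[[[-0.13,0.364,0,0,0,0,0.4],[-0.296,0.8,0,0,0,0,0.4],[-0.296,0.85,0,0,0,0,0.4],[-0.296,0.85,0,0,0,0,0.4],[-0.296,0.85,0,0,0,0,0.4],[-0.296,0.85,0,0,0,0,0.4],[-0.296,0.85,0,0,0,0,0.4],[-0.296,0.85,0,0,0,0,0.4],[-0.296,0.85,0,0,0,0,0.4],[-0.296,0.85,0,0,0,0,0.4],[-0.163,0.6,0,0,0,0,0.4],[0,0,0,0,0,0,0.4]]]';python3 -m jog '[[[0,0,0.6,0,0,0,0.4],[0,0,0.6,0,0,0,0.4],[0,0,0,0,0,0,0.4],[0,0,0,0,0,0,0.4]]]'
python3 - <<'E'
from h import *
T=[]
for i in range(3):
    p,d=snap("scene");s=telemetry.sense();T.append(s['tool_pos'])
print(np.mean(T,0),s['tcp_rot'],s['ft_force']);np.save("sc.npy",p);np.save("scd.npy",d)
a=cv2.resize(p[120:250,180:280],(400,520),interpolation=2)
p,d=snap("top");b=cv2.resize(p[115:245,340:440],(400,520),interpolation=2)
o=np.zeros((520,800,3),np.uint8);o[:,:400]=a;o[:,400:]=b;save(o,"pics/nest.png")
E
```

```text
time: 8.18
tool_pos: [616.8, 211.1, 137.2]
tcp_rot: [-179.9, -0.3, 6.1]
ft_force: [0.2, 0.4, -0.3]
finger_gap: 55.2
time: 9.68
tool_pos: [511.0, -233.1, 131.4]
tcp_rot: [-179.9, 0.2, 5.9]
ft_force: [-0.4, 0.5, 0.2]
finger_gap: 54.8
time: 10.18
tool_pos: [513.3, -230.6, 73.7]
tcp_rot: [-180.0, 0.0, 6.1]
ft_force: [0.1, 0.6, -0.2]
finger_gap: 55.2
[ 514.17433602 -231.23071637   74.71752601] [ 1.79916087e+02 -1.17092105e-01  6.12981333e+00] [-0.46821312  0.27965619 -0.29856864]
```

View pics/nest.png

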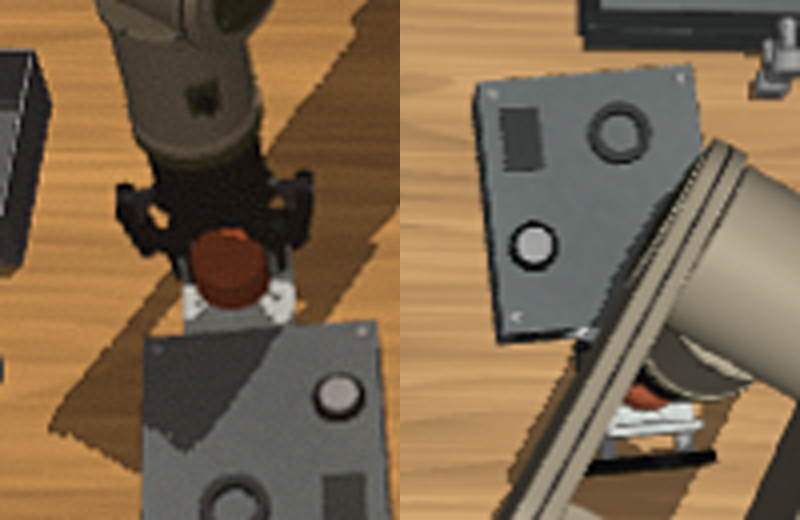

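Run:
```python
from h import *
def mask(p,x0,x1,y0,y1):
    h=cv2.cvtColor(p,cv2.COLOR_RGB2HSV);m=((h[...,0]<14)|(h[...,0]>172))&(h[...,1]>120)&(h[...,2]>40)
    o=np.zeros_like(m);o[y0:y1,x0:x1]=m[y0:y1,x0:x1];return o
p=np.load("sc.npy");m=mask(p,222,255,170,202)
for v in range(172,200):
    u=np.nonzero(m[v])[0]
    if len(u):print(v,u.min(),u.max(),len(u))
v,u=np.nonzero(m);
o,r,E=ray("scene",[[238,195]])
uc=(np.percentile(u,1)+np.percentile(u,99))/2
b=plane("scene",[[uc,v.max()+.5]],68.5)[0]; dr=(o-b)[:2];dr/=np.hypot(*dr);print("cap ctr from bottom edge",b[:2]-28*dr)
C=cloud("scene",np.load("scd.npy"));c=C[m];print("depth pts front",np.percentile(c,[2,50,98],axis=0))
```

```text
177 232 240 9
178 230 241 12
179 229 242 14
180 229 243 15
181 228 245 18
182 227 245 19
183 227 245 19
184 227 246 20
185 227 246 20
186 228 246 19
187 228 246 19
188 228 246 19
189 224 246 19
190 224 246 19
191 229 246 18
192 230 246 17
193 230 245 16
194 231 244 14
195 232 243 12
196 234 241 8
cap ctr from bottom edge [ 512.59837122 -242.52604662]
depth pts front [[ 496.29822711 -258.58715708   71.80389163]
 [ 526.83434208 -230.76627225  101.42805292]
 [ 543.11458879 -205.81971828  151.02045502]]
```

Run:
```python
from h import *
o,_,E=ray("scene",[[0,0]])
for z in (68.5,):
  for uu,vv in((237.5,196.5),(237.5,197)):
    b=plane("scene",[[uu,vv]],z)[0];dr=(o-b)[:2];dr/=np.hypot(*dr);print(b,"ctr",b[:2]-28*dr)
print("mid",plane("scene",[[236.9,187]],86))
# project TCP axis at mid-height for comparison
c=camera_params("scene");K=np.array(c["K"]);D=np.array(c["D"]);Ei=np.linalg.inv(E)
for P in((514,-231,68.5),(514,-231,86),(514,-231,104)):
    print(P,cv2.projectPoints(np.array([P],float),cv2.Rodrigues(Ei[:3,:3])[0],Ei[:3,3],K,D)[0].ravel())
```

```text
[ 539.34461881 -231.51447121   68.5       ] ctr [ 512.51333872 -239.5196201 ]
[ 541.05314438 -231.34953014   68.5       ] ctr [ 514.22524914 -239.36601548]
mid [[ 517.78190008 -233.16435339   86.        ]]
(514, -231, 68.5) [238.50699364 189.17259472]
(514, -231, 86) [237.7695245  185.92011514]
(514, -231, 104) [236.99516649 182.50350197]
```

```bash
python3 -m jog '[[[0,0,0.5,0,0,0,0.4],[0,0,0.42,0,0,0,0.4],[0,0,0,0,0,0,0.4],[0,0,0,0,0,0,0.4],[0,0,0,0,0,0,0.4]]]'
python3 - <<'E'
from h import *
p,d=snap("scene");s=telemetry.sense();print(s['tool_pos'],s['ft_force']);np.save("sc2.npy",p)
a=cv2.resize(p[165:230,215:265],(400,520),interpolation=2)
p,d=snap("top");b=cv2.resize(p[190:242,375:415],(400,520),interpolation=2);np.save("tp2.npy",p)
o=np.zeros((520,800,3),np.uint8);o[:,:400]=a;o[:,400:]=b;o=cv2.convertScaleAbs(o,alpha=1.4);save(o,"pics/nest2.png")
E
```

```text
time: 11.0
tool_pos: [514.0, -231.3, 28.5]
tcp_rot: [179.9, -0.1, 6.1]
ft_force: [-0.7, 0.5, -0.9]
finger_gap: 54.9
[ 513.91353352 -231.28955948   28.28755353] [-0.2332271  -0.24637688  0.33346099]
```

View pics/nest2.png

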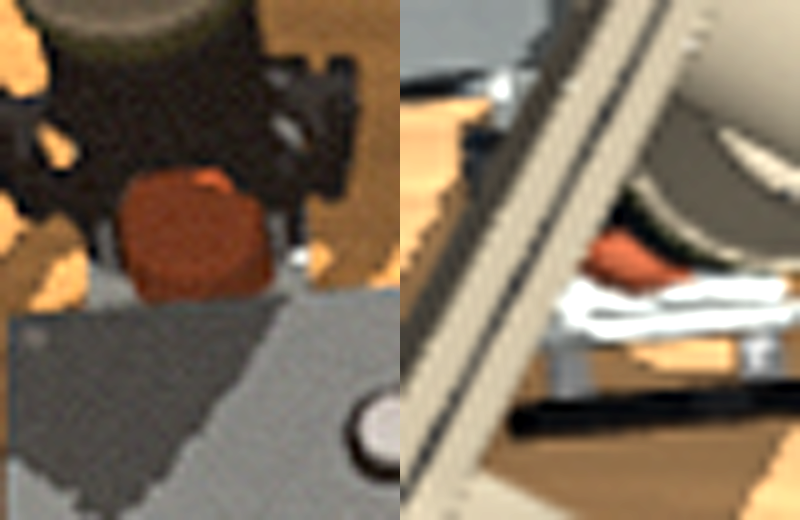

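Run:
```python
from h import *
print("top cap front", plane("top",[[399.5,218.8]],22),"z58",plane("top",[[399.5,218.8]],58))
print("deck mid",plane("scene",[[226,202.5],[253.75,201.2]],14),"cap",plane("scene",[[239.4,193]],40))
p=np.load("tp2.npy");h=cv2.cvtColor(p,cv2.COLOR_RGB2HSV);m=((h[...,0]<14)|(h[...,0]>172))&(h[...,1]>110)&(h[...,2]>40)
for u in range(394,406):
    v=np.nonzero(m[205:226,u])[0]+205; print(u,v.min() if len(v) else 0,v.max() if len(v) else 0,p[214:224,u].tolist() if u in(399,401) else "")
# white plate line
C=camera_params
```

```text
top cap front [[ 484.85497483 -232.42731299   22.        ]] z58 [[ 481.32550547 -226.06344985   58.        ]]
deck mid [[ 527.63483788 -274.22043472   14.        ]
 [ 521.43029164 -190.83467724   14.        ]] cap [[ 509.33281244 -232.26933208   40.        ]]
394 214 217 
395 213 217 
396 213 217 
397 213 218 
398 214 218 
399 214 218 [[45, 27, 20], [142, 73, 49], [165, 85, 55], [132, 66, 43], [95, 51, 36], [126, 112, 104], [186, 192, 189], [155, 160, 156], [202, 207, 203], [153, 155, 150]]
400 215 218 
401 216 218 [[8, 11, 11], [22, 13, 13], [93, 48, 32], [134, 65, 40], [120, 80, 67], [178, 179, 174], [114, 118, 116], [167, 173, 168], [198, 205, 200], [138, 139, 133]]
402 216 217 
403 217 217 
404 0 0 
405 0 0
```

Both views place the cap within about 1–2 mm of the nest, so I'll lower it gently.

```bash
python3 -m jog '[[[0,0,0.06,0,0,0,0.4],[0,0,0.04,0,0,0,0.4],[0,0,0,0,0,0,0.4]]]';python3 -m jog '[[[0,0,0.04,0,0,0,0.4],[0,0,0,0,0,0,0.4],[0,0,0,0,0,0,0.4]]]'
```

```text
time: 11.48
tool_pos: [513.6, -231.2, 22.3]
tcp_rot: [180.0, -0.0, 6.1]
ft_force: [1.8, -1.8, -1.1]
finger_gap: 55.3
time: 11.85
tool_pos: [513.7, -231.2, 20.7]
tcp_rot: [180.0, -0.0, 6.1]
ft_force: [0.2, -1.8, 3.8]
finger_gap: 54.8
```

```bash
python3 -m jog '[[[0,0,0.01,0,0,0,0.4],[0,0,0,0,0,0,0.7],[0,0,0,0,0,0,0.75],[0,0,0,0,0,0,1],[0,0,0,0,0,0,1],[0,0,-0.3,0,0,0,1],[0,0,-0.8,0,0,0,1],[0,0,-0.9,0,0,0,1],[0,0,-0.9,0,0,0,1]]]'; python3 -m jog '[[[-1,0,-0.4,0,0,0,0],[-1,0,0,0,0,0,0],[-1,0,0,0,0,0,0],[0,0,0,0,0,0,0],[0,0,0,0,0,0,0]]]';python3 - <<'E'
from h import *
p,d=snap("scene");a=cv2.resize(p[165:230,215:265],(400,520),interpolation=2)
np.save("sc3.npy",p)
p,d=snap("top");b=cv2.resize(p[190:242,375:415],(400,520),interpolation=2);np.save("tp3.npy",p)
s=telemetry.sense();print(s['tool_pos'],s['tcp_rot'],s['ft_force'],s['joint_pos'])
o=np.hstack([a,b]);o=cv2.convertScaleAbs(o,alpha=1.2);save(o,"pics/placed.png")
E
```

```text
time: 12.98
tool_pos: [513.4, -231.0, 167.4]
tcp_rot: [180.0, -0.1, 6.1]
ft_force: [-0.4, -0.6, -0.8]
finger_gap: 85.2
time: 13.6
tool_pos: [364.7, -247.3, 186.0]
tcp_rot: [179.9, -0.1, 6.1]
ft_force: [0.5, -0.9, -0.1]
finger_gap: 0.1
[ 365.13259136 -247.09727437  185.51461445] [ 1.79958762e+02 -5.76542111e-02  6.14589944e+00] [-0.33882828 -0.08730432 -0.53494905] [-4.07679409e+01 -1.66874796e+01  1.12922752e+02  1.40216812e-02
  8.36952270e+01  4.30846490e+01]
```

View pics/placed.png

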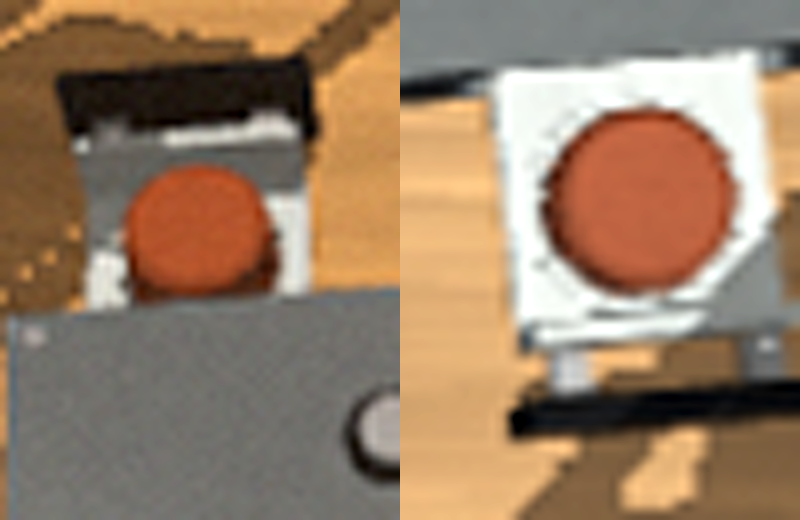

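The cap stands upright inside the ridges, centred at about (640,200) in the right crop. Next is going down in front of the tray plate with the fingers shut.

```bash
python3 -m jog '[[[0.69,0,0.5,0,0,0,0],[0,0,0.8,0,0,0,0],[0,0,0.8,0,0,0,0],[0,0,0.8,0,0,0,0],[0,0,0.34,0,0,0,0],[0,0,0,0,0,0,0]]]';python3 -m jog '[[[0.1,0,0,0,0,0,0],[0.1,0,0,0,0,0,0],[0.1,0,0,0,0,0,0],[0.1,0,0,0,0,0,0],[0.1,0,0,0,0,0,0],[0.1,0,0,0,0,0,0],[0.1,0,0,0,0,0,0],[0,0,0,0,0,0,0]]]'
```

```text
time: 14.45
tool_pos: [398.2, -242.5, 21.9]
tcp_rot: [-179.9, 0.1, 6.2]
ft_force: [0.2, -0.5, 0.1]
finger_gap: 0.0
time: 15.45
tool_pos: [433.3, -239.5, 22.6]
tcp_rot: [-180.0, 0.0, 6.1]
ft_force: [-2.1, 0.8, 1.4]
finger_gap: 0.4
```

```bash
python3 -m jog '[[[0.06,0,0,0,0,0,0],[0.1,0,0,0,0,0,0],[0.12,0,0,0,0,0,0],[0.12,0,0,0,0,0,0],[0.12,0,0,0,0,0,0],[0.12,0,0,0,0,0,0],[0.12,0,0,0,0,0,0],[0.12,0,0,0,0,0,0],[0.12,0,0,0,0,0,0],[0.12,0,0,0,0,0,0],[0.08,0,0,0,0,0,0],[0,0,0,0,0,0,0]]]';python3 -m jog '[[[0.06,0,0,0,0,0,0],[0.08,0,0,0,0,0,0],[0.08,0,0,0,0,0,0],[0.08,0,0,0,0,0,0],[0,0,0,0,0,0,0]]]'
```

```text
time: 16.95
tool_pos: [493.0, -232.9, 22.6]
tcp_rot: [-180.0, 0.1, 6.1]
ft_force: [-6.8, 0.8, 3.3]
finger_gap: 0.1
time: 17.58
tool_pos: [507.3, -231.3, 22.5]
tcp_rot: [-180.0, 0.1, 6.1]
ft_force: [-9.3, 0.7, 3.8]
finger_gap: -0.2
```

```bash
python3 -m jog '[[[0.04,0,0,0,0,0,0],[0.04,0,0,0,0,0,0],[0.04,0,0,0,0,0,0],[0.04,0,0,0,0,0,0],[0.04,0,0,0,0,0,0],[0.04,0,0,0,0,0,0],[0,0,0,0,0,0,0]]]';python3 -m jog '[[[0.02,0,0,0,0,0,0],[0.02,0,0,0,0,0,0],[0.02,0,0,0,0,0,0],[0,0,0,0,0,0,0]]]'
```

```text
time: 18.45
tool_pos: [519.3, -230.0, 22.6]
tcp_rot: [-180.0, 0.1, 6.1]
ft_force: [-8.9, 1.6, 4.4]
finger_gap: -0.0
time: 18.95
tool_pos: [522.3, -229.6, 22.6]
tcp_rot: [-179.9, 0.1, 6.1]
ft_force: [-7.2, 0.6, 4.3]
finger_gap: 0.0
```

```bash
python3 -m jog '[[[0.02,0,0,0,0,0,0],[0.02,0,0,0,0,0,0],[0,0,0,0,0,0,0]]]';python3 -m jog '[[[0.02,0,0,0,0,0,0],[0.02,0,0,0,0,0,0],[0,0,0,0,0,0,0]]]'
```

```text
time: 19.32
tool_pos: [524.3, -229.3, 22.5]
tcp_rot: [-179.9, 0.1, 6.1]
ft_force: [-7.8, 1.6, 5.1]
finger_gap: 0.0
time: 19.7
tool_pos: [526.0, -229.2, 22.5]
tcp_rot: [-179.9, 0.1, 6.1]
ft_force: [-9.1, 1.9, 4.7]
finger_gap: -0.0
```

```bash
cat > b.py <<'E'
from h import *
p,d=snap("scene");C=cloud("scene",d);k=C[216:222,262:268,2];r=C[228:236,225:250,2];print("button z-roof",np.median(k)-np.median(r))
E
python3 -c "
from h import *
d=np.load('scene0.npy');C=cloud('scene',d);print('ref',np.median(C[216:222,262:268,2])-np.median(C[228:236,225:250,2]))"; python3 b.py;python3 -m jog '[[[0.02,0,0,0,0,0,0],[0.02,0,0,0,0,0,0],[0,0,0,0,0,0,0]]]'; python3 b.py
```

```text
ref 11.712841584196326
button z-roof 10.299004544364948
time: 20.12
tool_pos: [527.6, -229.0, 22.5]
tcp_rot: [-179.9, 0.2, 6.1]
ft_force: [-11.7, 0.9, 6.2]
finger_gap: 0.2
button z-roof 10.568098007648246
```

```bash
python3 -m jog '[[[0.02,0,0,0,0,0,0],[0.02,0,0,0,0,0,0],[0,0,0,0,0,0,0]]]'; python3 b.py;python3 -m jog '[[[0.02,0,0,0,0,0,0],[0,0,0,0,0,0,0],[0,0,0,0,0,0,0]]]'; python3 b.py
```

```text
time: 20.55
tool_pos: [529.3, -228.8, 22.5]
tcp_rot: [-179.9, 0.2, 6.1]
ft_force: [-14.7, 1.9, 8.6]
finger_gap: -0.1
button z-roof 10.173261866198345
time: 20.98
tool_pos: [530.0, -228.7, 22.5]
tcp_rot: [-179.9, 0.2, 6.1]
ft_force: [-15.9, 0.8, 9.5]
finger_gap: -0.0
button z-roof 9.677420541021547
```

Force is rising steadily, as it would against the stop, so I'll back off slowly and look.

```bash
python3 -m jog '[[[-0.06,0,0,0,0,0,0],[-0.06,0,0,0,0,0,0],[-0.06,0,0,0,0,0,0],[-0.06,0,0,0,0,0,0],[-0.08,0,0,0,0,0,0],[-0.08,0,0,0,0,0,0],[0,0,0,0,0,0,0]]]'; python3 -m jog '[[[-0.2,0,0,0,0,0,0],[-0.7,0,0,0,0,0,0],[-0.7,0,-0.4,0,0,0,0],[-0.7,0,-0.9,0,0,0,0],[0,0,-1,0,0,0,0],[0,0,-1,0,0,0,0],[0,0,0,0,0,0,0]]]'; python3 b.py
python3 - <<'E'
from h import *
p,d=snap("scene");a=cv2.resize(p[150:280,190:290],(400,520),interpolation=2)
p,d=snap("top");b=cv2.resize(p[115:245,340:440],(400,520),interpolation=2)
save(np.hstack([a,b]),"pics/end.png")
E
```

```text
time: 21.9
tool_pos: [512.4, -231.4, 23.1]
tcp_rot: [180.0, -0.1, 6.1]
ft_force: [-0.1, 1.0, -0.6]
finger_gap: 0.1
time: 22.78
tool_pos: [399.6, -245.4, 193.1]
tcp_rot: [179.6, -0.4, 6.1]
ft_force: [-0.1, 0.2, -0.1]
finger_gap: -0.0
button z-roof 10.302362979055147
```

View pics/end.png

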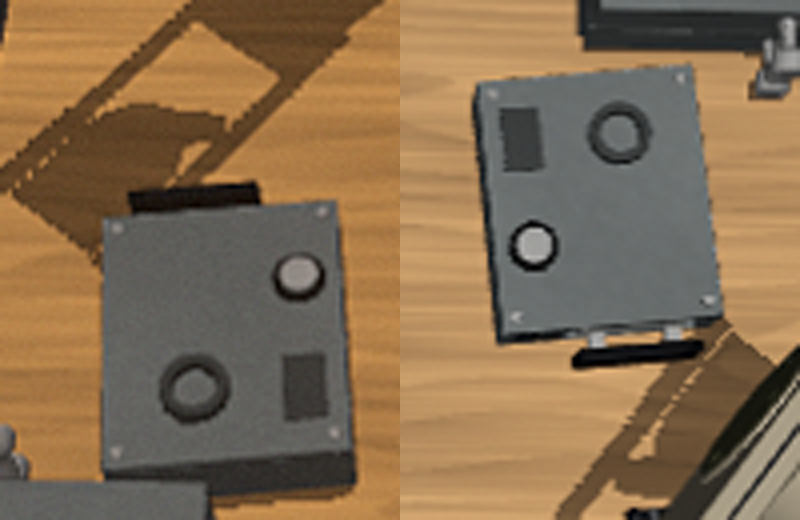

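The tray is home and has stayed shut, with its plate at (195,197) in the left crop, where it was at the start. The button is up and the ring hasn't moved. I'll hand in.

```bash
python3 -c "
from bench import job;print(job.hand_in())"
```

```text
the job is handed in; nothing more can be done
None
```

The job is done and handed in: the wide brown cap is in the nest and the tray is shut on it, using about 23 s of the 64 s allowed.

- **Release:** I pressed the button about 5 mm with roughly 4 N, and the tray popped out.
- **Cap:** I gripped the wide brown cap (fingers stopped at about 55 mm) and set it upright in the nest. A look from both cameras after letting go showed it upright between the ridges.
- **Tray:** I pushed the front plate with shut fingers until the force rose steadily to about 16 N in the push direction (about 19 N in all). I then backed off slowly, and the tray stayed home.

**Last checks:** The final pictures show the plate where it was at the start, the button up, the ring unmoved and the robot clear. I did not re-check the other bystanders one by one; the arm passed well above or away from them.

**Disagreements:**
- The two cameras differed by about 6 mm in x, so I used their average.
- I never saw the click directly. I infer it from the force and from the tray staying shut after I let go.
- The depth reading of the button's height was 10.3 mm at the end and 11.7 mm at the start. I took that as noise, since the picture shows the button up.
- With the tray shut, the cap can no longer be seen.

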